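# Flip the reorder flag of the empty paint bay

## Task

One of the three bays of the paint stock rack has run out of jars. With a fingertip, push that bay's flag up and over its hinge until it lies fully flat over the bay with its ringed face up, without pinching or forcing it. Leave the other two flags, the jars, the water bottle and the brush as they are.

Things in the scene. Friction and masses are not known exactly. Their poses are not given: they have to be found in the camera images.
- rack: plywood paint rack, fixed, 132 deep (x) by 284 wide (y), standing sideways; origin: centre of its underside; x from its front (flags, to the robot's right) to its back (robot's left, within 0.4 rad), y towards the robot, z up. Three bays, each 84 wide, centred at y = +92 (near the robot), 0 (middle), -92 mm (far); floor 8 up, back and dividing walls 62 high, front board 12 thick, 70 high.
- tray_empty: the used-up cardboard tray, open-topped, 104 x 78 x 18 mm, origin at the centre of its underside, on the floor of one of the three bays with no jars in it: that bay is the empty one. The other two bays hold the same kind of tray with two jars each.
- flag_near (a joint): angle of the near bay's flag, rad. 0: it sticks out level to the front over free air, plain face up. Grows as its free edge swings up (pi/2: upright) and over to the back; pi: the stop, lying level over the front of the bay, the face with a dark ring up. Starts at 0 to 0.3. No spring; light hinge friction (about 0.02 N m, 0.3 N at the free edge) keeps it where it is left.
- flag_near_hinge (a point): middle of the hinge axis of the flag of the near (rack y = +92 mm) bay, above the front board at rack x = -60 mm, 78 mm above the table; axes as the rack's (the hinge lies along y). A steel saddle 30 mm deep and 36 wide under it, top 3 mm below the axis, carries the flag when level either way.
- flag_near_edge (a point): middle of the free edge of the near bay's flag, 60 mm from the hinge axis, half-way through its thickness; moves with it. The flag is a 35 g white plastic plate 60 wide along the hinge, 4 thick, from 6 to 60 mm out from the hinge axis.
- flag_middle (a joint): angle of the middle bay's flag, rad. 0: it sticks out level to the front over free air, plain face up. Grows as its free edge swings up (pi/2: upright) and over to the back; pi: the stop, lying level over the front of the bay, the face with a dark ring up. Starts at 0 to 0.3. No spring; light hinge friction (about 0.02 N m, 0.3 N at the free edge) keeps it where it is left.
- flag_middle_hinge (a point): middle of the hinge axis of the flag of the middle (rack y = 0) bay, above the front board at rack x = -60 mm, 78 mm above the table; axes as the rack's (the hinge lies along y). A steel saddle 30 mm deep and 36 wide under it, top 3 mm below the axis, carries the flag when level either way.
- flag_middle_edge (a point): middle of the free edge of the middle bay's flag, 60 mm from the hinge axis, half-way through its thickness; moves with it. The flag is a 35 g white plastic plate 60 wide along the hinge, 4 thick, from 6 to 60 mm out from the hinge axis.
- flag_far (a joint): angle of the far bay's flag, rad. 0: it sticks out level to the front over free air, plain face up. Grows as its free edge swings up (pi/2: upright) and over to the back; pi: the stop, lying level over the front of the bay, the face with a dark ring up. Starts at 0 to 0.3. No spring; light hinge friction (about 0.02 N m, 0.3 N at the free edge) keeps it where it is left.
- flag_far_hinge (a point): middle of the hinge axis of the flag of the far (rack y = -92 mm) bay, above the front board at rack x = -60 mm, 78 mm above the table; axes as the rack's (the hinge lies along y). A steel saddle 30 mm deep and 36 wide under it, top 3 mm below the axis, carries the flag when level either way.
- flag_far_edge (a point): middle of the free edge of the far bay's flag, 60 mm from the hinge axis, half-way through its thickness; moves with it. The flag is a 35 g white plastic plate 60 wide along the hinge, 4 thick, from 6 to 60 mm out from the hinge axis.
- jar_a1_mid (a point): centre (half-way up) of a closed paint jar, 44 mm diameter, 56 high, 110 g, loose in a tray in a full bay, its lid just below the rack's rim; not to be moved.
- jar_a2_mid (a point): centre (half-way up) of a closed paint jar, 44 mm diameter, 56 high, 110 g, loose in a tray in a full bay, its lid just below the rack's rim; not to be moved.
- jar_b1_mid (a point): centre (half-way up) of a closed paint jar, 44 mm diameter, 56 high, 110 g, loose in a tray in a full bay, its lid just below the rack's rim; not to be moved.
- jar_b2_mid (a point): centre (half-way up) of a closed paint jar, 44 mm diameter, 56 high, 110 g, loose in a tray in a full bay, its lid just below the rack's rim; not to be moved.
- water_mid (a point): centre (half-way up) of a loose clear water bottle, 62 mm diameter, 190 high, standing to the robot's left of the rack; not to be moved.
- brush: paint brush about 200 mm long with a green handle, lying loose on the table to the robot's right of the rack; origin on its underside, x along it; not to be moved.

How it is judged:
By the outcome, as a careful person would: the job done as asked, in the order asked, and still so for the second after the job is handed in, with the robot touching nothing.
It also fails if it takes over 38 s, if anything falls off the work surface, if the arm or the gripper's body presses on something with over 40 N, if the wrist force passes 120 N, or if a joint passes its speed limit or range.

## Robot

A 6-joint arm with a two-finger parallel gripper is mounted at the origin on the work surface. World frame = base frame: x ahead of the robot, y to its left, z up, the work surface at z = 0. Lengths are in mm, angles in rad, forces in N, time in s.
With the tool pointing down it reaches from about 375 to 825 mm from the base axis. Payload 5.5 kg.
Tool frame: the origin (TCP) lies on the centre line of the jaws, within the pads' length; the fingertips stand ahead of it and the grasp point (between the pads) lies 5 mm behind it (r.tip_reach is the y of the fingertips in the tool frame, in mm); y points along the fingers, x is the direction in which the jaws open and shut, and the axes are right-handed (so a half turn about y gives the same grasp; the last joint's range is limited). The gripper opens to 85 mm and grips with 20 to 120 N. Pads are 22 mm wide; open, the fingers measure 114 mm over their backs; the gripper's body (76 mm by 85 mm) begins 54 mm behind the grasp point. The pads swing forward as they close: fully open they stand 13 mm farther back than shut.
Start: joints at [1.107, 0.314, -0.047, 1.21, 0, 1.571], TCP at [268.406, 536.613, 245.299] pointing down, gripper open.
Joint ranges: [-2.67, 2.67], [-0.69, 1.73], [-1.03, 1.25], [-2.08, 2.16], [-1.42, 1.45], [-3.14, 3.14]. Speed limits (rad/s): [2.39, 2.39, 3.01, 3.14, 3.14, 3.14].

## Interface

Orientations are given as [roll, pitch, yaw] about the fixed x, y, z axes, in that order (R = Rz(yaw) Ry(pitch) Rx(roll)).
In Python, from plant import r, optics, order, spot_in, regions_of, tip_of gives the robot as it stands.
- The arm moves only by the tool play_rows, never from a script. Its argument "motion" is a list of rows, each a list of 7 numbers: the turn, a rotation vector about the world's x, y, z in degrees, then the shift along the world's x, y, z in mm, then the opening in per cent of the stroke, from 0 (shut) to 100 (fully open). A call has 1 to 20 rows; each row is the pose to reach, as a shift and turn from the pose commanded when the call began; what a row does not reach only later rows make up. A row lasts 1/12 s, in which the tool goes at most 41.7 mm and 7.16 degrees, less where a joint would pass 70% of its speed; a pose out of reach is approached as far as the arm can. A call with a gripper value outside its range is refused whole. The fingers move at their own pace and stop on an object; the grip force is fixed at half the most. Time passes only in rows, so rows that repeat a pose let the fingers close. It gives the time, the measured TCP pose, the force and the opening at its end, in the units of the state.
- r.get_obs(): the state, without advancing time (a new reading comes with each control period).
- optics.get_image(name): name is "scene" or "side" or "wrist"; returns a dict with "image" (384x512x3 uint8, red, green, blue), "range_z" (384x512 float32, mm along the optical axis (not along the pixel's ray), 0 where there is no reading), "fovy" (degrees; the focal length in pixels is half the picture's height over the tangent of half this angle, whatever the lens; pixels are square), "cx", "cy" (the principal point, pixels), "distortion" ([k1, k2, p1, p2, k3] as OpenCV has them; the pictures are not rectified), "extrinsics" (4x4, takes a point from world to camera coordinates). Camera axes: x right, y up, looking along -z (the intrinsics and any distortion apply to the point x, -y, -z); pixel columns grow to the right and rows downward; lengths in mm; the calibration is good to about 2 mm. A picture is of the moment at which its call begins.
- order.finish_job(): hands the job in, once; it reports no verdict.
Trained networks look in a picture, given as the dict that the camera call returned (one of the last four; its "shot" number tells which), for a name from the list of things; names that differ only in an ending like _2 or _b are one class to them, and where a whole thing is asked for, a point or a joint stands for the part that bears it (a point fixed in the world has none). Each returns a list of dicts, best first, with "conf" (0 to 1); they miss things now and then, are a little off and sometimes report something else, mostly with a low value. They report only what shows in the picture. A call takes as long as a camera call.
- spot_in(thing, picture): "bbox" ([centre column, centre row, width, height] in pixels, round what is visible of it).
- regions_of(thing, picture): "pixels" (384x512 bool, what is visible of it) and "bbox" ([centre column, centre row, width, height] in pixels, round what is visible of it).
- tip_of(thing, picture): "location" ([column, row] in pixels: a listed point, or the origin of a listed thing).
The state is a dict: "time": time; "joints": joint angles; "joint_vel": joint speeds; "joint_efforts": joint torques, N m; "tool_pos": TCP position; "orientation": TCP orientation; "ft_force": force on the tool from outside, world axes, zero at the start; "torque": the same for the moment, N m; "width": finger opening in mm.
Only numpy, scipy, OpenCV 4.12 (cv2) and the standard library are available. Lean on these libraries where they do the work, as an engineer would, in place of code of your own. Each camera call takes 0.05 s, during which the arm holds its last target.

## Working session

There is one attempt and no reset: what is moved stays moved. The work goes in short steps, Python scripts to look and compute and a tool call to move; the robot and the scene stay as the last step left them, time stands still between calls to the robot, and variables do not carry over. Pictures are saved under pics/ and viewed, and the job is handed in when it is done.

Besides the shell and the picture viewer there is one more tool, called after "Call:" in YAML: its name, and indented under it one key for each argument. play_rows: Moves the arm, as the interface text tells. Its arguments: {"type":"object","properties":{"motion":{"type":"array","items":{"type":"array","items":{"type":"number"}}}},"required":["motion"]}

```bash
mkdir -p pics
cat > h.py <<'E'
import numpy as np, cv2
from plant import r, optics, order, spot_in, regions_of, tip_of
def K(p):
    f=192/np.tan(np.radians(p["fovy"])/2); return np.array([[f,0,p["cx"]],[0,f,p["cy"]],[0,0,1.]])
def world(p,uv,z=None):
    uv=np.array(uv,float).reshape(-1,1,2)
    n=cv2.undistortPoints(uv,K(p),np.array(p["distortion"],float)).reshape(-1,2)
    uv=uv.reshape(-1,2)
    E=np.array(p["extrinsics"]);out=[]
    for (a,b),(u,v) in zip(n,uv):
        d=np.array([a,-b,-1.])
        C=-E[:3,:3].T@E[:3,3]; w=E[:3,:3].T@d
        s=(z-C[2])/w[2] if z is not None else p["range_z"][int(round(v)),int(round(u))]
        out.append(C+s*w)
    return np.array(out)
def proj(p,P):
    E=np.array(p["extrinsics"]);c=(E[:3,:3]@np.array(P,float).T).T+E[:3,3]
    c=c*[1,-1,-1]
    return cv2.projectPoints(c,np.zeros(3),np.zeros(3),K(p),np.array(p["distortion"],float))[0].reshape(-1,2)
def save(p,n):
    cv2.imwrite(f"pics/{n}.png",cv2.cvtColor(p["image"],cv2.COLOR_RGB2BGR))
E
python3 - <<'E'
from h import *
o=r.get_obs();print(o,r.tip_reach)
for n in ["scene","side","wrist"]:
    p=optics.get_image(n);save(p,n+"0")
    for t in ["rack","tray_empty","flag_near_hinge","flag_middle_hinge","flag_far_hinge","flag_near_edge","flag_middle_edge","flag_far_edge"]:
        q=tip_of(t,p)
        for k in q[:2]: print(n,t,round(k["conf"],2),np.round(k["location"]),np.round(world(p,k["location"])[0]))
E
```

```text
{'time': 0.0, 'joints': array([ 1.10700755e+00,  3.14242911e-01, -4.81185286e-02,  1.21018789e+00,
       -1.70287835e-05,  1.57077649e+00]), 'joint_vel': array([-0.00092863,  0.00022363, -0.00095072,  0.00049956, -0.00120767,
       -0.00021353]), 'joint_efforts': array([-5.00791375e-04, -5.39593434e+01,  3.39747119e+01,  1.92726671e-02,
       -4.50404411e-05, -2.94375425e-06]), 'tool_pos': array([268.15288356, 536.10448731, 244.40712497]), 'orientation': array([-1.57081332,  0.001753  ,  1.10702739]), 'ft_force': array([0.25246155, 0.50962133, 0.52299265]), 'torque': array([ 0.01188095, -0.01412406, -0.02056993]), 'width': 85.32557553031346} 14.0
scene rack 0.72 [249. 203.] [553. -50.   8.]
scene rack 0.55 [236. 148.] [ 438. -138.   94.]
scene tray_empty 0.83 [233. 227.] [647. -64.  13.]
scene flag_near_hinge 0.97 [253. 158.] [442. -83.  80.]
scene flag_near_hinge 0.66 [243. 194.] [562. -67.  57.]
scene flag_middle_hinge 0.96 [233. 177.] [ 533. -107.   83.]
scene flag_far_hinge 0.72 [217. 200.] [ 617. -120.   73.]
scene flag_near_edge 0.62 [233. 146.] [ 356. -184.   -0.]
scene flag_near_edge 0.55 [253. 158.] [444. -82.  78.]
scene flag_middle_edge 0.74 [212. 201.] [ 630. -129.   83.]
scene flag_middle_edge 0.63 [216. 166.] [ 525. -165.   98.]
scene flag_far_edge 0.94 [195. 189.] [ 561. -225.    1.]
scene flag_far_edge 0.15 [235. 147.] [ 435. -141.   96.]
side rack 0.72 [268. 206.] [535. -10.  39.]
side rack 0.59 [228. 336.] [533. 467. 133.]
side tray_empty 0.69 [237. 194.] [648. -71.  10.]
side flag_near_hinge 0.95 [301. 185.] [446. -81.  82.]
side flag_middle_hinge 0.63 [273. 175.] [ 539. -109.   81.]
side flag_far_hinge 0.57 [250. 168.] [ 616. -122.   81.]
side flag_near_edge 0.76 [311. 172.] [ 422. -134.   93.]
side flag_near_edge 0.59 [270. 191.] [536. -57.  60.]
side flag_middle_edge 0.6 [268. 205.] [535. -11.  43.]
side flag_far_edge 0.79 [256. 156.] [ 629. -282.   -2.]
```

Run:
```python
import cv2
for n in ["scene0","side0"]:
    i=cv2.imread(f"pics/{n}.png")[100:300,130:390]
    cv2.imwrite(f"pics/{n}z.png",cv2.resize(i,(780,600),interpolation=cv2.INTER_CUBIC))
```

```text
(no output)
```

View pics/scene0.png

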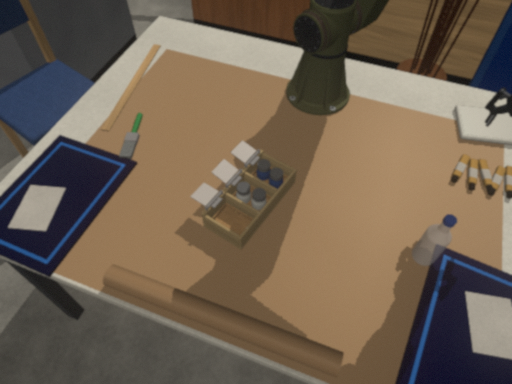

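```bash
ls pics
```

```text
scene0.png
scene0z.png
side0.png
side0z.png
wrist0.png
```

View pics/side0.png

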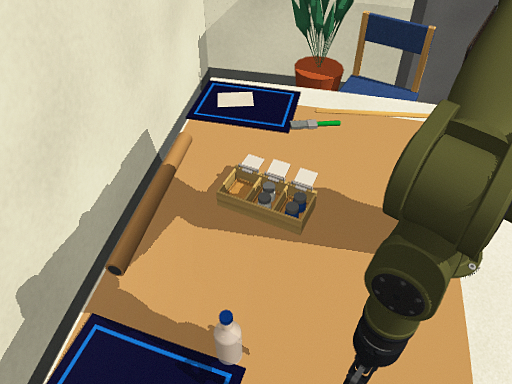

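View pics/scene0z.png

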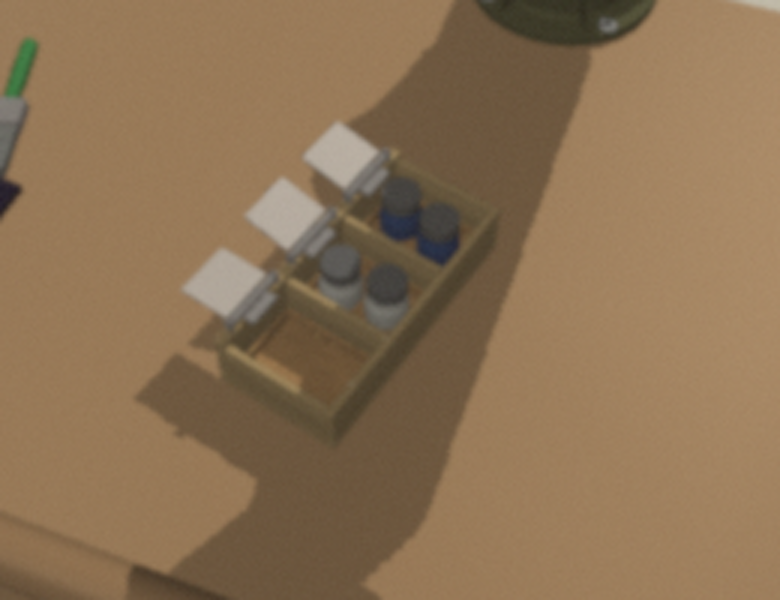

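View pics/side0z.png

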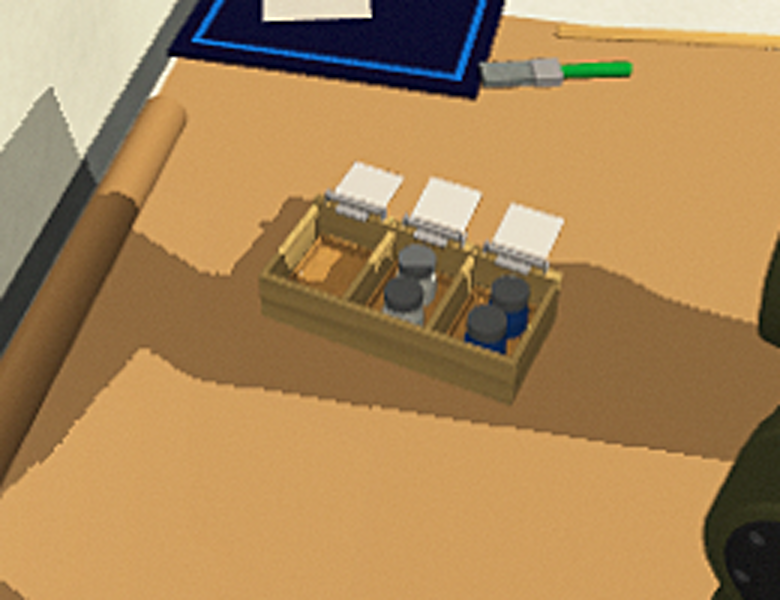

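The far bay (lower left in the scene view, around 233,227) is the empty one. The middle bay holds grey jars and the near bay blue ones. All three flags stick out to the front. Next I fit the rack pose.

Run:
```python
from h import *
from scipy.optimize import least_squares
obs=[];W=[]
H=[("flag_near_hinge",92),("flag_middle_hinge",0),("flag_far_hinge",-92)]
exp={"flag_near_hinge":(445,-82),"flag_middle_hinge":(535,-107),"flag_far_hinge":(620,-122)}
pics=[]
for n in ["scene","side"]:
    p=optics.get_image(n);pics.append(p)
    for t,y in H:
        for k in tip_of(t,p):
            w=world(p,k["location"],78)[0]
            print(n,t,round(k["conf"],2),np.round(w))
            if np.hypot(*(w[:2]-exp[t]))<25: obs.append((p,[-60,y,78],k["location"]));break
def T(q,P):
    c,s=np.cos(q[2]),np.sin(q[2]);P=np.array(P,float)
    return np.array([q[0]+c*P[0]-s*P[1],q[1]+s*P[0]+c*P[1],P[2]])
f=lambda q:np.concatenate([proj(p,[T(q,P)])[0]-l for p,P,l in obs])
s=least_squares(f,[545,-48,1.35],x_scale=[1,1,.01]);print(s.x,np.round(s.fun,1))
# cloud of rack
for p in pics:
    vv,uu=np.mgrid[100:260,150:350];uv=np.c_[uu.ravel(),vv.ravel()]
    P=world(p,uv);P=P[(P[:,2]>15)&(P[:,2]<150)&(abs(P[:,0]-545)<220)&(abs(P[:,1]+60)<200)]
    q=s.x;c,sn=np.cos(q[2]),np.sin(q[2]);d=P[:,:2]-q[:2]
    L=np.c_[d@[c,sn],d@[-sn,c],P[:,2]]
    print("extents",np.percentile(L,[1,5,50,95,99],axis=0).round())
    for y in (92,0,-92):
        m=(abs(L[:,1]-y)<25)&(L[:,0]<-68)&(L[:,0]>-120)&(L[:,2]>60)
        a=L[m]
        if len(a)>5:
            k=np.polyfit(a[:,0],a[:,2],1);print("flag",y,len(a),"slope ang",np.arctan(-k[0]).round(3),"z at hinge",np.polyval(k,-60).round(1),"xmin",a[:,0].min().round(), np.polyval(k,-120).round())
    m=L[:,2]>50; print("rim x/y",L[m].min(0).round(),L[m].max(0).round())
    b=L[(L[:,0]>40)&(L[:,2]>57)];print("back wall x",np.percentile(b[:,0],[5,50,95]).round(),"y",np.percentile(b[:,1],[1,99]).round(), "z",np.median(b[:,2]).round())
    for t in ["flag_near_edge","flag_middle_edge","flag_far_edge"]:
        for k in tip_of(t,p)[:2]:print(t,k)
```

```text
scene flag_near_hinge 0.92 [439. -87.  78.]
scene flag_middle_hinge 0.75 [ 532. -100.   78.]
scene flag_far_hinge 0.61 [ 621. -126.   78.]
side flag_near_hinge 0.7 [449. -79.  78.]
side flag_middle_hinge 0.9 [ 548. -109.   78.]
side flag_far_hinge 0.86 [ 611. -108.   78.]
[547.02528759 -43.95119285   1.35536774] [ 0.8  1.6 -0.9  0.2  0.6  1.3  1.7 -0.6  4.   2.1 -3.2 -3.5]
extents [[-122. -143.   16.]
 [-111. -141.   22.]
 [ -28.   -5.   61.]
 [  59.  132.   90.]
 [  62.  137.   95.]]
flag 92 251 slope ang 0.256 z at hinge 78.9 xmin -120.0 95.0
flag 0 279 slope ang 0.299 z at hinge 78.0 xmin -120.0 96.0
flag -92 273 slope ang 0.014 z at hinge 80.3 xmin -120.0 81.0
rim x/y [-129. -145.   50.] [ 64. 144. 100.]
back wall x [44. 56. 62.] y [-143.  137.] z 62.0
flag_near_edge {'location': [233.6, 147.4], 'conf': 0.76}
flag_near_edge {'location': [260.9, 196.2], 'conf': 0.23}
flag_middle_edge {'location': [218.1, 164.6], 'conf': 0.57}
flag_far_edge {'location': [198.5, 188.8], 'conf': 0.77}
flag_far_edge {'location': [235.4, 179.8], 'conf': 0.18}
extents [[-118. -140.   16.]
 [-106. -134.   20.]
 [ -25.   13.   59.]
 [  63.  133.   88.]
 [  65.  140.   93.]]
flag 92 223 slope ang 0.234 z at hinge 77.9 xmin -120.0 92.0
flag 0 224 slope ang 0.301 z at hinge 76.6 xmin -119.0 95.0
flag -92 161 slope ang 0.017 z at hinge 78.6 xmin -119.0 80.0
rim x/y [-129. -145.   50.] [ 66. 142. 100.]
back wall x [42. 58. 64.] y [-140.  138.] z 61.0
flag_middle_edge {'location': [282.0, 161.5], 'conf': 0.88}
flag_far_edge {'location': [255.7, 154.6], 'conf': 0.63}
flag_far_edge {'location': [264.7, 203.1], 'conf': 0.56}
```

Call:
play_rows:
  motion:
    - [0,0,-4,17,-38,0,0]
    - [0,0,-8,34,-76,0,0]
    - [0,0,-12,51,-114,0,0]
    - [0,0,-16,68,-152,0,0]
    - [0,0,-20,85,-190,0,0]
    - [0,0,-24,102,-228,0,0]
    - [0,0,-28,119,-266,0,0]
    - [0,0,-32,136,-304,0,0]
    - [0,0,-36,153,-342,0,0]
    - [0,0,-40,170,-380,0,0]
    - [0,0,-44,187,-418,0,0]
    - [0,0,-48,204,-456,0,0]
    - [0,0,-52,221,-494,0,0]
    - [0,0,-56,238,-532,0,0]
    - [0,0,-60,255,-570,0,0]
    - [0,0,-64,272,-608,0,0]
    - [0,0,-68,289,-646,0,0]
    - [0,0,-72,306,-684,0,0]
    - [0,0,-76,323,-722,0,0]
    - [0,0,-76,340,-758,0,0]

```text
time: 3.72
tool_pos: [608.9, -223.8, 245.3]
orientation: [-1.571, -0.0, -0.223]
ft_force: [1.8, 0.9, -0.1]
width: 0.2
```

Run:
```python
from h import *
print(r.tip_reach, r.get_obs()["joints"].round(3),r.get_obs()["tool_pos"].round(1))
p=optics.get_image("wrist");save(p,"wrist1")
q=[547,-44,1.355];c,sn=np.cos(q[2]),np.sin(q[2])
vv,uu=np.mgrid[0:384:2,0:512:2];uv=np.c_[uu.ravel(),vv.ravel()]
P=world(p,uv);m=(P[:,2]>15)&(P[:,2]<150)&(abs(P[:,0]-545)<220)&(abs(P[:,1]+60)<200);P=P[m]
d=P[:,:2]-q[:2];L=np.c_[d@[c,sn],d@[-sn,c],P[:,2]]
print(len(L))
for y in (92,0,-92):
    a=L[(abs(L[:,1]-y)<40)&(L[:,0]<-68)&(L[:,0]>-135)&(L[:,2]>70)]
    if len(a)>5:
        k=np.polyfit(a[:,0],a[:,2],1);print("flag",y,len(a),np.arctan(-k[0]).round(3),"z",np.polyval(k,-60).round(1),"x",a[:,0].min().round(1),"y",np.percentile(a[:,1],[2,98]).round(1))
b=L[(abs(L[:,2]-62)<3)&(L[:,0]>40)];print("back",len(b),b.min(0).round(),b.max(0).round())
print(proj(p,[[624,-122,78]]))
```

```text
14.0 [-0.352  0.407  0.085  1.249 -0.     1.442] [ 608.9 -223.8  245.3]
7471
flag 92 1029 0.257 z 78.4 x -121.4 y [ 63.2 121.8]
flag 0 1154 0.299 z 77.7 x -124.3 y [-28.6  30.7]
flag -92 1216 0.024 z 79.8 x -128.9 y [-120.3  -61.1]Traceback (most recent call last):
  File "<stdin>", line 13, in <module>
    return umr_minimum(a, axis, None, out, keepdims, initial, where)
ValueError: zero-size array to reduction operation minimum which has no identity
```

View pics/wrist1.png

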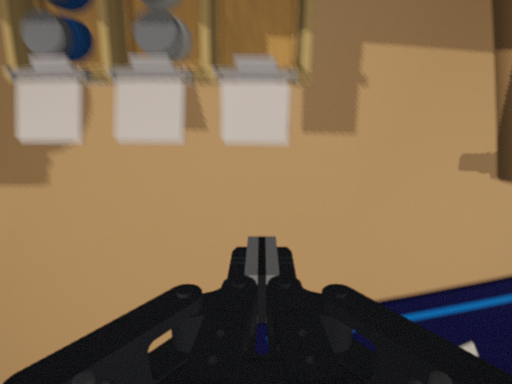

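The wrist view shows the three white flags in a row: near at (48,108), middle at (150,108), far at (255,108). The far bay is empty, and the shut fingertips are at (262,245).

Run:
```python
from h import *
p=optics.get_image("wrist")
q=[547,-44,1.355];c,sn=np.cos(q[2]),np.sin(q[2])
for n,u0,u1 in (("near",20,78),("mid",120,180),("far",226,284)):
  for u in (u0,(u0+u1)//2,u1):
    col=p["image"][60:170,u].astype(float).mean(1)
    # last bright row
    rows=np.where(col>140)[0]; br=[x+60 for x in rows]
    e=max(br)
    zz={"near":93,"mid":95.5,"far":79.5}[n]
    w=world(p,[[u,e+.5]],zz)[0]; d=w[:2]-q[:2]
    h=[v for v in range(60,100)]
    print(n,u,min(br),e,"local",(d@[c,sn]).round(1),(d@[-sn,c]).round(1))
g=p["image"][60:85,255].mean(1).round();print(g)
print(proj(p,[[624,-122,78]]))
for v in (66,72,76,80):
    w=world(p,[[255,v]],78)[0]; d=w[:2]-q[:2];print(v,(d@[c,sn]).round(1),(d@[-sn,c]).round(1),world(p,[[255,v]])[0].round())
```

```text
near 20 62 130 local -121.1 111.4
near 49 61 130 local -121.8 84.3Traceback (most recent call last):
  File "<stdin>", line 9, in <module>
ValueError: max() iterable argument is empty
```

Run:
```python
from h import *
p=optics.get_image("wrist");im=p["image"].astype(float).mean(2)
q=[547,-44,1.355];c,sn=np.cos(q[2]),np.sin(q[2])
for u in (30,49,70,130,150,170,235,255,275):
    col=im[100:160,u]; v=100+np.argmin(np.diff(col))
    P=world(p,[[u,r_] for r_ in range(85,128)]);z=P[:,2]
    k=np.polyfit(range(85,128),z,1); ze=np.polyval(k,v)
    w=world(p,[[u,v+.5]],ze)[0];d=w[:2]-q[:2]
    print(u,v,col.max(),col.min(),ze.round(1),"local",(d@[c,sn]).round(1),(d@[-sn,c]).round(1))
print(im[60:100,255].round())
for v in (66,70,74,78):
    w=world(p,[[255,v]],78)[0]; d=w[:2]-q[:2];print(v,(d@[c,sn]).round(1),world(p,[[255,v]])[0].round())
```

```text
30 134 180.66666666666666 98.33333333333333 94.6 local -121.3 104.1
49 134 181.66666666666666 98.66666666666667 94.1 local -121.7 86.8
70 133 181.33333333333334 114.66666666666667 77.0 local -123.4 77.6
130 133 182.33333333333334 135.33333333333334 99.8 local -121.6 11.2
150 134 182.66666666666666 135.33333333333334 116.5 local -120.6 -11.7
170 133 183.0 135.66666666666666 96.5 local -122.6 -22.2
235 135 184.33333333333334 136.66666666666666 81.6 local -127.0 -76.5
255 135 184.33333333333334 136.0 81.8 local -127.2 -94.5
275 135 183.33333333333334 137.0 81.4 local -127.4 -112.5
[136. 124. 127. 135. 140. 145. 142. 138. 131. 122. 112. 114. 135. 154.
 170. 180. 183. 182. 182. 183. 183. 183. 183. 183. 184. 183. 183. 185.
 182. 182. 183. 183. 184. 183. 185. 183. 183. 184. 183. 184.]
66 -67.9 [ 626. -131.   82.]
70 -71.2 [ 625. -134.   81.]
74 -74.5 [ 624. -137.   75.]
78 -77.8 [ 623. -140.   81.]
```

```bash
cat > traj.py <<'E'
import numpy as np
from scipy.spatial.transform import Rotation as R
H=np.array([630.,-129,78]);X=np.array([.229,.973,0]);Z=np.array([0,0,1.])
A=np.array([.975,-.222,0])
def tip(th,ph,d):
    th,ph=np.radians([th,ph])
    f=np.array([np.sin(ph),-np.cos(ph)]);n=np.array([np.cos(ph),np.sin(ph)])
    e=np.array([-np.cos(th),np.sin(th)]);u=np.array([-np.sin(th),-np.cos(th)])
    S,W=np.meshgrid(np.linspace(0,70,141),np.linspace(-11,11,45));S=S.ravel();W=W.ravel()
    P=-S[:,None]*f+W[:,None]*n
    a=P@e+d;b=P@u;m=(a>4)&(a<62)
    h=2-b[m].min()
    return d*e+h*u
def tcp(T,ph):
    p=np.radians(ph);return H+(T[0]-14*np.sin(p))*X+(T[1]+14*np.cos(p))*Z
E
python3 - <<'E'
from traj import *
p0=tcp([-52,-24],65);print("under",p0.round(1),"pre",tcp([-110,-24],65).round(1),tcp([-110,40],65).round(1))
for th,ph,d in [(0,65,50),(10,65,50),(20,65,50),(30,65,49),(40,63,48),(50,60,48),(60,57,47),(70,54,46),(80,51,45),(90,48,45),(100,45,45),(110,42,45),(120,39,45),(130,36,45),(140,33,45),(150,30,45),(160,28,46),(170,26,46),(175,25,46),(180,25,46)]:
    T=tip(th,ph,d);w=tcp(T,ph)
    print(th,T.round(1),"shift",(w-p0).round(),"turn",(A*(ph-65)).round(1))
E
```

```text
under [ 615.2 -191.9   59.9] pre [ 601.9 -248.4   59.9] [ 601.9 -248.4  123.9]
0 [-50.  -19.6] shift [0. 2. 4.] turn [ 0. -0.  0.]
10 [-52.1  -7.6] shift [-0. -0. 16.] turn [ 0. -0.  0.]
20 [-51.8   3.9] shift [ 0.  0. 28.] turn [ 0. -0.  0.]
30 [-48.9  13.3] shift [ 1.  3. 37.] turn [ 0. -0.  0.]
40 [-44.9  21.1] shift [ 2.  7. 46.] turn [-2.   0.4 -0. ]
50 [-40.3  28.8] shift [ 3. 12. 54.] turn [-4.9  1.1 -0. ]
60 [-33.7  34.8] shift [ 4. 19. 61.] turn [-7.8  1.8 -0. ]
70 [-26.2  39.4] shift [ 6. 26. 66.] turn [-10.7   2.4  -0. ]
80 [-18.   42.5] shift [ 8. 35. 69.] turn [-13.6   3.1  -0. ]
90 [-9.4 45. ] shift [10. 44. 72.] turn [-16.6   3.8  -0. ]
100 [-0.4 45.8] shift [12. 53. 74.] turn [-19.5   4.4  -0. ]
110 [ 8.7 44.7] shift [15. 62. 73.] turn [-22.4   5.1  -0. ]
120 [17.4 41.9] shift [17. 71. 71.] turn [-25.3   5.8  -0. ]
130 [25.4 37.5] shift [19. 80. 67.] turn [-28.3   6.4  -0. ]
140 [32.3 31.5] shift [20. 87. 61.] turn [-31.2   7.1  -0. ]
150 [38.  24.2] shift [22. 93. 54.] turn [-34.1   7.8  -0. ]
160 [42.  19.1] shift [23. 97. 49.] turn [-36.1   8.2  -0. ]
170 [44.4 12.9] shift [ 24. 100.  44.] turn [-38.    8.7  -0. ]
175 [45.3  9.7] shift [ 24. 101.  41.] turn [-39.    8.9  -0. ]
180 [46.   6.6] shift [ 24. 102.  37.] turn [-39.    8.9  -0. ]
```

Call:
play_rows:
  motion:
    - [6.3,-1.4,0,-7,-30,-5,0]
    - [12.7,-2.9,0,-7,-30,-15,0]
    - [19,-4.3,0,-7,-30,-30,0]
    - [25.4,-5.8,0,-7,-30,-45,0]
    - [31.7,-7.2,0,-7,-30,-60,0]
    - [38,-8.6,0,-7,-30,-75,0]
    - [44.4,-10.1,0,-7,-30,-90,0]
    - [50.7,-11.5,0,-7,-30,-100,0]
    - [57.1,-13,0,-7,-30,-110,0]
    - [63.4,-14.4,0,-7,-30,-121,0]
    - [63.4,-14.4,0,-7,-30,-121,0]
    - [63.4,-14.4,0,-7,-30,-121,0]

```text
time: 4.87
tool_pos: [599.5, -249.6, 117.6]
orientation: [-0.432, 0.008, -0.221]
ft_force: [0.2, 0.7, 0.9]
width: 0.1
```

Run:
```python
from h import *
o=r.get_obs();print(o["time"],o["joints"].round(2),o["tool_pos"].round(1),o["orientation"].round(3))
from scipy.spatial.transform import Rotation as R
M=R.from_euler("xyz",o["orientation"]).as_matrix();print(M[:,1].round(3)); tip=o["tool_pos"]+14*M[:,1]
H=np.array([623,-127,78.]);X=np.array([.229,.973,0])
for n in ("scene","side"):
    p=optics.get_image(n);im=p["image"].copy()
    for P,cc in ((tip,(255,0,0)),(H,(0,255,0)),(H-60*X,(255,0,255))):
        u=proj(p,[P])[0];print(n,u.round())
    u=proj(p,[H])[0].astype(int);c=im[max(u[1]-90,0):u[1]+60,max(u[0]-120,0):u[0]+80]
    c=cv2.resize(c,None,fx=4,fy=4,interpolation=cv2.INTER_CUBIC);o_=np.array([max(u[0]-120,0),max(u[1]-90,0)])
    for P,cc in ((tip,(255,0,0)),(H,(0,255,0)),(H-60*X,(255,0,255))):
        w=((proj(p,[P])[0]-o_+.5)*4).astype(int);cv2.circle(c,tuple(int(t) for t in w),4,cc,-1)
    save({"image":c},n+"2")
```

```text
4.8667 [-0.78  1.06  0.43  1.79  0.88  0.6 ] [ 599.5 -249.6  117.6] [-0.432  0.008 -0.221]
[ 0.196  0.887 -0.418]
scene [180. 176.]
scene [214. 200.]
scene [197. 190.]
side [261. 140.]
side [248. 168.]
side [256. 157.]
```

View pics/scene2.png

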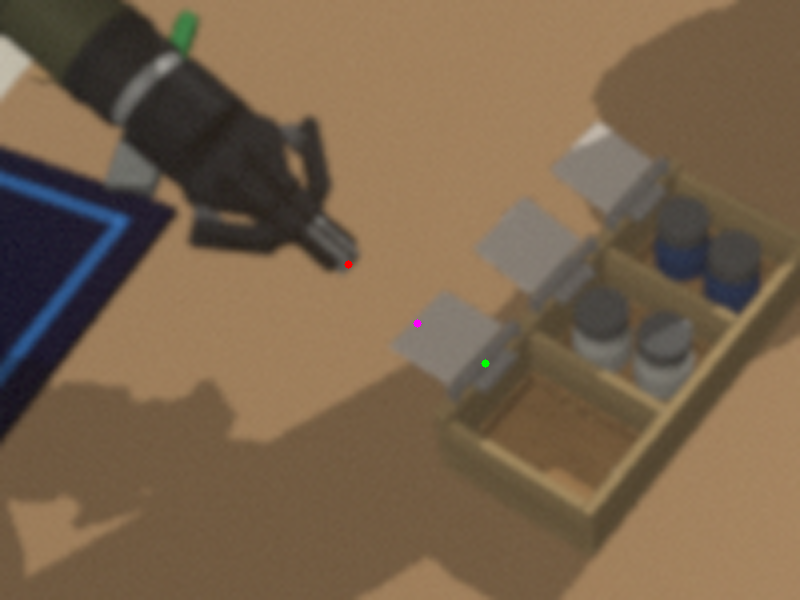

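View pics/side2.png

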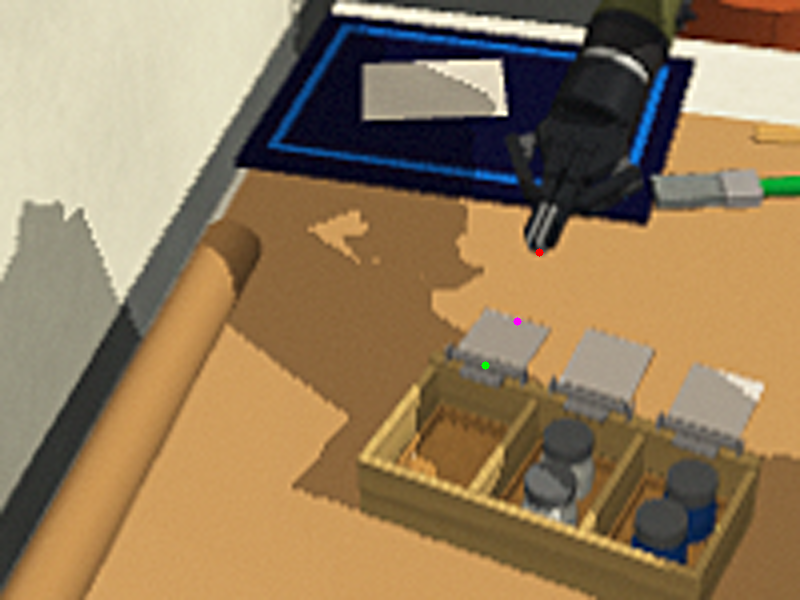

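The scene view has the fingertip at (348,264) in the crop, ahead of the far flag. The projected hinge (485,363) and edge (417,323) sit on the flag. The side view agrees.

Call:
play_rows:
  motion:
    - [0,0,0,0,0,-30,0]
    - [0,0,0,0,0,-30,0]
    - [0,0,0,0,0,-30,0]

```text
time: 5.22
tool_pos: [602.8, -251.3, 99.5]
orientation: [-0.441, -0.01, -0.22]
ft_force: [-0.8, 0.3, 0.1]
width: -0.4
```

Call:
play_rows:
  motion:
    - [0,0,0,0,0,0,0]
    - [0,0,0,0,0,0,0]

```text
time: 5.38
tool_pos: [602.6, -251.8, 98.5]
orientation: [-0.439, -0.008, -0.221]
ft_force: [-0.0, 0.4, -0.1]
width: -0.1
```

Call:
play_rows:
  motion:
    - [0,0,0,0,0,-20,0]
    - [0,0,0,0,0,-38,0]
    - [0,0,0,0,0,-38,0]
    - [0,0,0,0,0,-38,0]
    - [0,0,0,0,0,-38,0]

```text
time: 5.8
tool_pos: [601.3, -251.2, 56.1]
orientation: [-0.435, -0.002, -0.222]
ft_force: [-0.2, -0.2, 0.1]
width: 0.2
```

Call:
play_rows:
  motion:
    - [0,0,0,4,15,0,0]
    - [0,0,0,7,30,0,0]
    - [0,0,0,11,45,0,0]
    - [0,0,0,14,59,0,0]
    - [0,0,0,14,59,0,0]
    - [0,0,0,14,59,0,0]

```text
time: 6.3
tool_pos: [615.6, -192.0, 57.1]
orientation: [-0.436, -0.004, -0.221]
ft_force: [-0.5, -0.4, 0.6]
width: -0.3
```

```bash
cat > snap.py <<'E'
from h import *
import sys
o=r.get_obs();print(o["time"],o["joints"].round(2),o["tool_pos"].round(1),o["orientation"].round(3),o["ft_force"].round(1))
c=[]
for n in ("scene","side"):
    p=optics.get_image(n);u=proj(p,[[623,-127,78]])[0].astype(int)
    c.append(cv2.resize(p["image"][u[1]-60:u[1]+60,u[0]-50:u[0]+50],None,fx=4,fy=4,interpolation=cv2.INTER_CUBIC))
save({"image":np.hstack(c)},sys.argv[1])
E
python3 snap.py s3
```

```text
6.3 [-0.71  1.05  0.28  1.58  0.93  0.67] [ 615.6 -192.    57.1] [-0.436 -0.004 -0.221] [-0.5 -0.4  0.6]
```

View pics/s3.png

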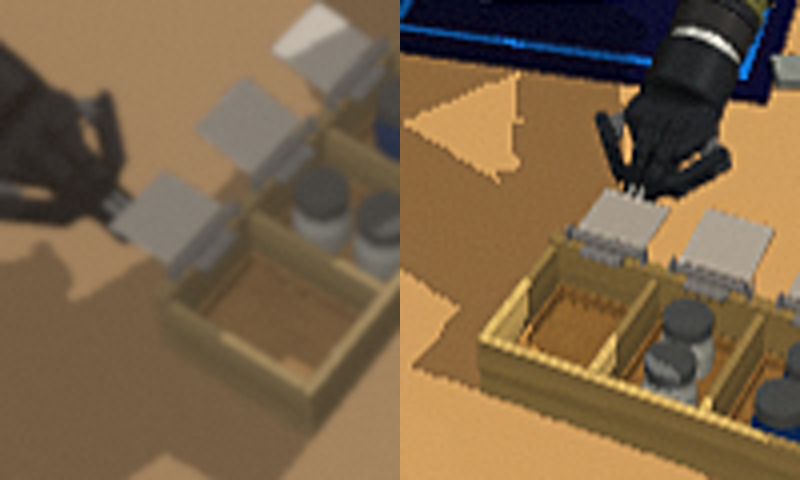

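The tip is under the far flag's free edge (left panel (120,215), right panel (635,192)). The neighbouring flags are clear. I lift along the arc.

Call:
play_rows:
  motion:
    - [0,0,0,0,1,6,0]
    - [0,0,0,0,1,11,0]
    - [0,0,0,0,0,16,0]
    - [0,0,0,0,0,22,0]
    - [0,0,0,0,0,28,0]
    - [0,0,0,1,2,33,0]
    - [0,0,0,1,3,37,0]
    - [-1,0,0,1,5,42,0]
    - [-2,0.4,0,2,7,46,0]
    - [-3.5,0.8,0,2,10,50,0]
    - [-5,1.1,0,3,12,54,0]
    - [-6.5,1.5,0,4,16,58,0]
    - [-8,1.8,0,4,19,61,0]
    - [-9.5,2.1,0,5,23,64,0]
    - [-10.7,2.4,0,6,26,66,0]
    - [-10.7,2.4,0,6,26,66,0]

```text
time: 7.73
tool_pos: [622.3, -165.5, 124.6]
orientation: [-0.63, -0.007, -0.22]
ft_force: [-0.3, 0.2, 0.9]
width: -0.0
```

```bash
python3 snap.py s4
```

```text
7.7333 [-0.63  0.8   0.12  1.39  0.84  0.93] [ 622.3 -165.5  124.6] [-0.63  -0.007 -0.22 ] [-0.3  0.2  0.9]
```

View pics/s4.png

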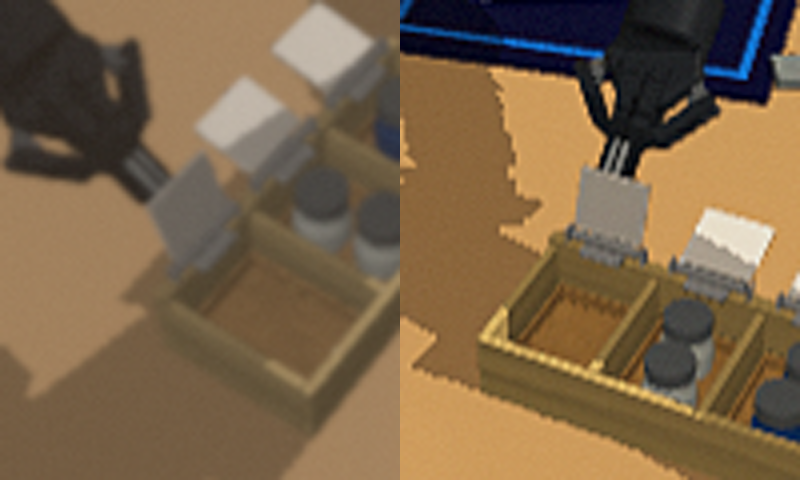

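The flag is up to about 60 to 70 degrees with the tip behind it. I continue over the top.

Call:
play_rows:
  motion:
    - [-1.5,0.3,0,1,5,2,0]
    - [-2.9,0.7,0,2,9,3,0]
    - [-4.4,1,0,3,13,5,0]
    - [-5.9,1.4,0,4,18,6,0]
    - [-7.4,1.7,0,5,23,7,0]
    - [-8.8,2,0,6,27,8,0]
    - [-10.3,2.3,0,8,32,8,0]
    - [-11.7,2.7,0,9,36,7,0]
    - [-13.2,3,0,10,41,6,0]
    - [-14.6,3.4,0,11,45,5,0]
    - [-16.1,3.7,0,12,50,3,0]
    - [-17.6,4,0,13,54,1,0]
    - [-19,4.4,0,14,58,-2,0]
    - [-20.5,4.7,0,14,61,-5,0]
    - [-22,5,0,15,64,-8,0]
    - [-23.4,5.4,0,16,67,-12,0]
    - [-24.4,5.6,0,16,69,-14,0]
    - [-25.4,5.8,0,17,71,-17,0]
    - [-25.4,5.8,0,17,71,-17,0]

```text
time: 9.42
tool_pos: [638.4, -94.3, 105.1]
orientation: [-1.083, -0.002, -0.218]
ft_force: [-0.2, -0.1, 0.1]
width: 0.4
```

```bash
python3 snap.py s5
```

```text
9.4167 [-0.38  0.54 -0.13  0.99  0.48  1.39] [638.4 -94.3 105.1] [-1.083 -0.002 -0.218] [-0.2 -0.1  0.1]
```

View pics/s5.png

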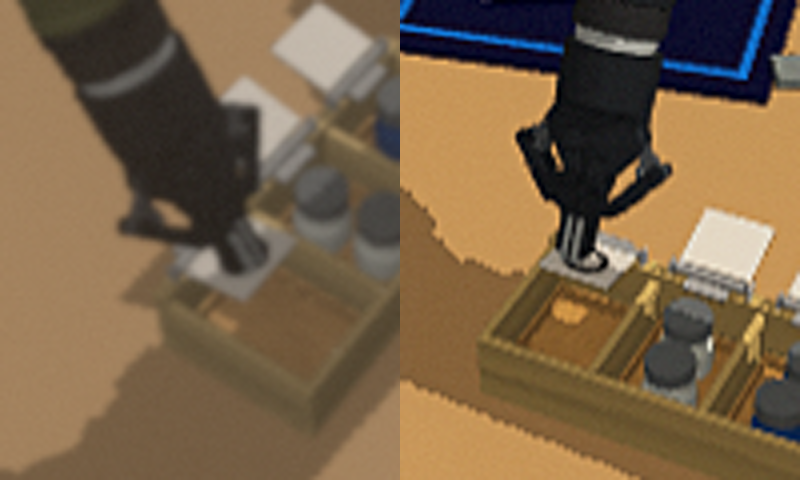

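The flag is over, ring side up, and not quite flat. I press down gently in small steps.

Call:
play_rows:
  motion:
    - [0,0,0,0,1,-1,0]
    - [0,0,0,0,1,-2,0]
    - [0,0,0,1,2,-3,0]
    - [0,0,0,1,2,-4,0]
    - [0,0,0,1,2,-5,0]
    - [0,0,0,1,2,-5,0]

```text
time: 10.02
tool_pos: [639.3, -93.5, 100.0]
orientation: [-1.082, -0.001, -0.22]
ft_force: [0.8, 0.1, -0.6]
width: 0.2
```

Call:
play_rows:
  motion:
    - [0,0,0,0,0,-1,0]
    - [0,0,0,0,0,-1,0]
    - [0,0,0,0,0,-1,0]

```text
time: 10.27
tool_pos: [639.3, -93.4, 99.2]
orientation: [-1.082, -0.002, -0.22]
ft_force: [-0.2, -0.3, -0.1]
width: -0.2
```

Call:
play_rows:
  motion:
    - [0,0,0,0,0,-1,0]
    - [0,0,0,0,0,-1,0]
    - [0,0,0,0,0,-1,0]

```text
time: 10.52
tool_pos: [639.4, -93.4, 98.2]
orientation: [-1.082, -0.002, -0.22]
ft_force: [0.1, -0.4, 0.0]
width: -0.2
```

Call:
play_rows:
  motion:
    - [0,0,0,0,0,-1,0]
    - [0,0,0,0,0,-1,0]
    - [0,0,0,0,0,-1,0]

```text
time: 10.77
tool_pos: [639.4, -93.4, 97.2]
orientation: [-1.082, -0.002, -0.22]
ft_force: [0.5, 0.1, 0.3]
width: -0.4
```

Call:
play_rows:
  motion:
    - [0,0,0,0,0,-1,0]
    - [0,0,0,0,0,-1,0]
    - [0,0,0,0,0,-1,0]

```text
time: 11.02
tool_pos: [639.4, -93.4, 96.2]
orientation: [-1.082, -0.002, -0.22]
ft_force: [0.6, 0.4, 0.1]
width: -0.1
```

Call:
play_rows:
  motion:
    - [0,0,0,0,0,-1,0]
    - [0,0,0,0,0,-1,0]
    - [0,0,0,0,0,-1,0]

```text
time: 11.27
tool_pos: [639.5, -93.4, 95.9]
orientation: [-1.082, -0.002, -0.22]
ft_force: [-1.6, -1.1, 4.3]
width: -0.1
```

Call:
play_rows:
  motion:
    - [0,0,0,0,0,-1,0]
    - [0,0,0,0,0,-1,0]
    - [0,0,0,0,0,-1,0]

```text
time: 11.52
tool_pos: [639.6, -93.4, 95.6]
orientation: [-1.081, -0.003, -0.22]
ft_force: [-3.0, -1.6, 9.6]
width: -0.2
```

```bash
python3 snap.py s6
```

```text
11.5167 [-0.37  0.55 -0.13  0.96  0.48  1.4 ] [639.6 -93.4  95.6] [-1.081 -0.003 -0.22 ] [-3.  -1.6  9.6]
```

View pics/s6.png

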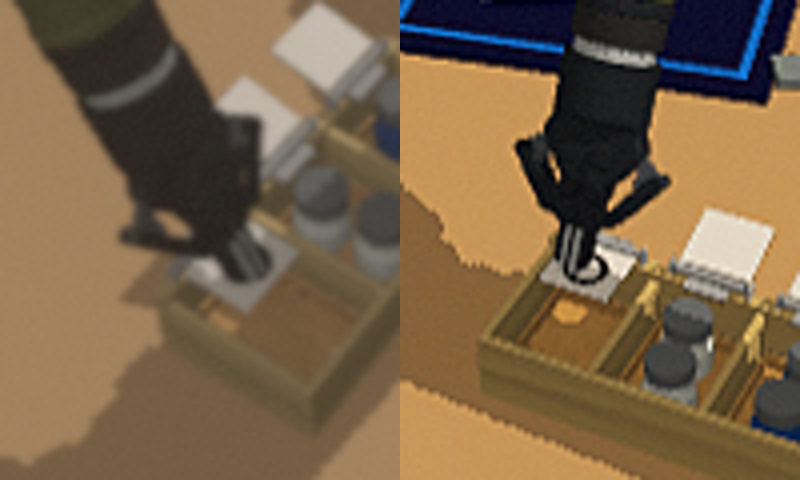

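The force climbs at a fixed height, so the stop is reached. I retreat straight up.

Call:
play_rows:
  motion:
    - [0,0,0,0,0,3,0]
    - [0,0,0,0,0,8,0]
    - [0,0,0,0,0,20,0]
    - [0,0,0,0,0,40,0]
    - [0,0,0,0,-15,70,0]
    - [0,0,0,0,-40,100,0]
    - [0,0,0,0,-75,120,0]
    - [0,0,0,0,-100,140,0]
    - [0,0,0,0,-130,150,0]
    - [0,0,0,0,-130,150,0]
    - [0,0,0,0,-130,150,0]

```text
time: 12.53
tool_pos: [639.8, -225.3, 245.3]
orientation: [-1.083, -0.004, -0.222]
ft_force: [0.3, -0.0, 0.1]
width: -0.2
```

```bash
python3 snap.py s7
python3 - <<'E'
from h import *
q=[545.5,-49,1.34];c,sn=np.cos(q[2]),np.sin(q[2])
for n in ("scene","side","wrist"):
    p=optics.get_image(n);save(p,n+"8")
    P=world(p,np.c_[[x.ravel() for x in np.mgrid[0:512,0:384]]].T);d=P[:,:2]-q[:2];L=np.c_[d@[c,sn],d@[-sn,c],P[:,2]]
    for y,a,b in ((92,-112,-70),(0,-112,-70),(-92,-50,-8)):
        m=L[(abs(L[:,1]-y)<22)&(L[:,0]>a)&(L[:,0]<b)&(L[:,2]>66)&(L[:,2]<110)]
        if len(m)>30:
            k=np.polyfit(m[:,0],m[:,2],1);print(n,y,len(m),np.arctan(k[0]).round(3),np.polyval(k,-60).round(1))
E
```

```text
12.5333 [-0.55  0.59  0.28  1.43  0.46  1.21] [ 639.8 -225.3  245.3] [-1.083 -0.004 -0.222] [ 0.3 -0.   0.1]
scene 92 178 -0.228 81.0
scene 0 204 -0.281 80.2
scene -92 214 0.002 80.6
side 92 155 -0.22 79.5
side 0 156 -0.273 79.7
side -92 118 0.013 78.2
wrist 92 1683 -0.242 80.2
wrist 0 1817 -0.296 79.6
wrist -92 1676 0.007 80.1
```

View pics/s7.png

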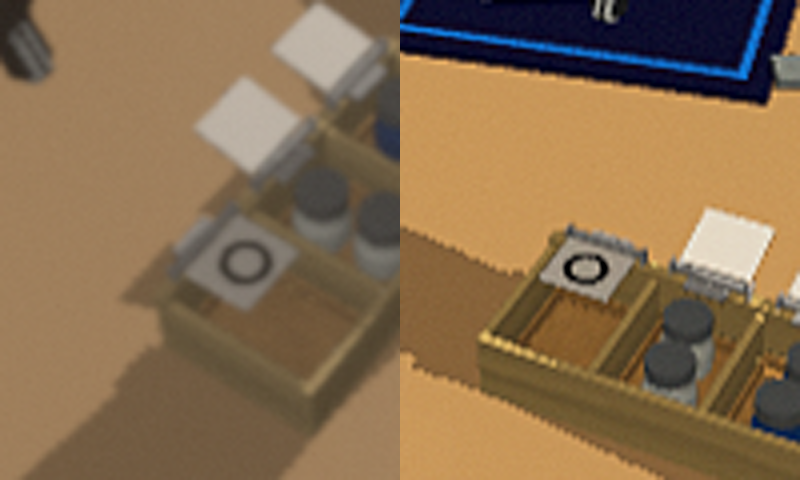

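The far flag lies flat (slope 0.00 to 0.01 rad, top face at z of about 80), with its ring up at (245,262) and (586,268). The near and middle flags have the same angles as before.

```bash
python3 -c "
from h import *
print(order.finish_job())"
```

```text
the job is handed in; nothing more can be done
None
```

The far bay was the empty one. I pushed its flag up and over its hinge with the shut fingertips, pressed it gently onto its stop, moved the arm clear and handed the job in.

**Far flag:** the depth readings from all three cameras put it within 0.013 rad of level. Its top face is about 80 mm above the table and the ring faces up.

**Other flags:** in the wrist camera they read 0.24 rad (near) and 0.30 rad (middle), as before. The scene and side cameras read about 0.01 to 0.03 rad lower than at the start. I put this down to refitting the rack's yaw between the two measurements.

**Jars, bottle and brush:** I didn't measure these afterwards. In the last close-up the jars looked unchanged where they showed. The path stayed well away from the bottle and the brush.

**Force and time:** the highest wrist force I saw was about 10 N, in the final press at the stop. The clock read about 12.5 s after the arm had moved clear.

**Disagreements:** the first rack pose, from the network's hinge points, was about 5 mm off at the far hinge compared with the wrist camera. I used a corrected pose for the push. The TCP height also read 4 to 6 mm off the commanded value during the approach, so I lowered the flag onto its stop by the force reading.

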